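# Stack washer, collar and cap on an off-centre pipe stub

### The job

Close off the pipe stub that stands on the black floor flange: thread the wide flat washer over it first, fully down on the flange, then the collar flat on the washer, and last the cap, open end down. The stub is not at the flange's centre, so feel for it gently and lower every part by hand, without dropping or ramming it. When the cap is home, press it down firmly (about 12 N) for a second, then let go of it, leaving the other fittings where they lie.

Things in the scene. Friction and masses are not known exactly. Their poses are not given: they have to be found in the camera images.
- flange_top (a point): centre of the flat top face of the black cast-iron floor flange (a fixed disc, 110 mm across, 16 mm thick, lying on the bench; z up). A rigid round steel pipe stub, 20 mm in diameter, rises 46 mm above this face (its top edge has a 1.5 mm chamfer; its top is 62 mm above the bench). The stub's axis is always 5 mm off this point, to a side that differs each time and is not reported, also not by the orientation; the stub does not move when pressed
- washer: loose wide flat steel washer, 60 mm across, 12 mm high, with a through bore of 23.4 mm; about 0.22 kg; origin at the centre of its underside, z up along its axis. Both faces alike; lies flat on the bench. First on the stub
- collar: loose steel collar (thick tube), 44 mm across, 22 mm high, with a through bore of 23.4 mm; about 0.19 kg; origin at the centre of its underside, z up along its axis; stands on the bench. Second on the stub, on top of the washer
- cap: loose dark steel cap with a closed, slightly domed top, 40 mm across (straight sides up to 30 mm above its underside), 35 mm high; in its underside a blind bore 23.4 mm wide and 20 mm deep; about 0.24 kg; origin at the centre of its underside, z up along its axis; stands open end down on the bench. Last on the stub; home when its rim rests on the collar, 34 mm above the flange's face, the stub then reaching 12 mm into it
- tee_a: bystander, loose: pipe tee, 84 mm by 61 mm, 38 mm high, lying at the far side of the flange; origin on the bench below its middle
- tee_b: bystander, loose: pipe tee like the other, lying to the right of the flange (-y); origin on the bench below its middle
- elbow: bystander, loose: brass pipe elbow, 60 mm by 60 mm, 40 mm high; origin on the bench below its middle
- coupling: bystander, loose: green-tarnished copper coupling, a thin tube 36 mm across standing 40 mm high, bore 28 mm; origin at the centre of its underside
- flange: the same fixed floor flange with its stub; origin at the centre of its underside, on the bench, 16 mm below point flange_top; its yaw says nothing of the stub's side
Mind the look-alikes: they are no part of the job. What is shaped like the washer but green or yellow is not meant.

How it is judged:
By the outcome, as a careful person would: the job done as asked, in the order asked, and still so for the second after the job is handed in, with the robot touching nothing.
It also fails if it takes over 72 s, if anything falls off the work surface, if the arm or the gripper's body presses on something with over 40 N, if the wrist force passes 120 N, or if a joint passes its speed limit or range.

### The arm

A 6-joint arm with a two-finger parallel gripper is mounted at the origin on the work surface. World frame = base frame: x ahead of the robot, y to its left, z up, the work surface at z = 0. Lengths are in m, angles in degrees, forces in N, time in s.
With the tool pointing down it reaches from about 0.4 to 0.925 m from the base axis. Payload 12.5 kg.
Tool frame: the origin (TCP) lies at the very end of the fingers, on their centre line; the grasp point (between the pads) lies 19 mm behind it; y points along the fingers, z is the direction in which the jaws open and shut, and the axes are right-handed (so a half turn about y gives the same grasp; the last joint's range is limited). The gripper opens to 95 mm and grips with 3 to 60 N. Pads are 20 mm wide; open, the fingers measure 119 mm over their backs; the gripper's body (75 mm by 180 mm) begins 59 mm behind the grasp point.
Start: joints at [-74.805, 28.126, 89.318, -0, 62.55, -6.05], TCP at [0.226, -0.583, 0.215] pointing down, gripper open.
Joint ranges: [-177.58, 177.58], [-47.91, 125.51], [2.72, 160], [-65.01, 245.01], [3.68, 167.84], [-153.87, 153.87]. Speed limits (degrees/s): [127.2, 127.2, 159.86, 180, 180, 180].

### API

Orientations are given as a 3x3 rotation matrix whose columns are the frame's x, y, z axes.
In Python, from bench import r gives the robot as it stands.
- The arm moves only by the tool carry_out, never from a script. Its arguments are lists of equal length, an entry for each row: "jaw": the closure, from 0 (fully open) to 1 (shut); "offset": the shift along the tool's x, y, z in cm, a list of three; "twist": the turn, a rotation vector about the tool's x, y, z in degrees, a list of three. A call has exactly 5 rows; each row shifts and turns the commanded pose from where the row before left it, along the tool's axes as they then stand; what a row does not reach is not made up. A row lasts 1/12 s, in which the tool goes at most 41.7 mm and 7.16 degrees, less where a joint would pass 70% of its speed; a pose out of reach is approached as far as the arm can. A call is refused whole if a number of a shift passes 4.17 or a number of a turn 7.16, either way. A call with a gripper value outside its range is refused whole. The fingers move at their own pace and stop on an object; the grip force is fixed at half the most. Time passes only in rows, so rows that do not move let the fingers close, or fill a call up. It gives the time, the measured TCP pose, the force and the opening at its end, in the units of the state.
- r.get_state(): the state, without advancing time (a new reading comes with each control period).
- r.read_camera(name): name is "scene" or "top"; returns a dict with "frame" (400x640x3 uint8, red, green, blue), "z_map" (400x640 float32, m along the optical axis (not along the pixel's ray), 0 where there is no reading), "vfov" (degrees; the focal length in pixels is half the picture's height over the tangent of half this angle, whatever the lens; pixels are square), "cx", "cy" (the principal point, pixels), "k1" (the pictures are not rectified: a ray, as slopes to the right and down, at radius r is drawn at 1 + k1 r^2 times it, then the intrinsics apply), "world_from_camera" (4x4, takes a point from camera to world coordinates). Camera axes: x right, y down, z forward; pixel columns grow to the right and rows downward; lengths in m; the calibration is good to about 2 mm. A picture is of the moment at which its call begins.
- r.close_job(): hands the job in, once; it reports no verdict.
The state is a dict: "t": time; "joint_pos": joint angles; "dq": joint speeds; "joint_efforts": joint torques, N m; "tool_pos": TCP position; "tcp_rot": TCP orientation; "contact_force": force on the tool from outside, world axes, zero at the start; "torque": the same for the moment, N m; "gripper_width": finger opening in m.
Only numpy, scipy, OpenCV 4.12 (cv2) and the standard library are available. Lean on these libraries where they do the work, as an engineer would, in place of code of your own. Each camera call takes 0.05 s, during which the arm holds its last target.

## Working session

There is one attempt and no reset: what is moved stays moved. The work goes in short steps, Python scripts to look and compute and a tool call to move; the robot and the scene stay as the last step left them, time stands still between calls to the robot, and variables do not carry over. Pictures are saved under pics/ and viewed, and the job is handed in when it is done.

Besides the shell and the picture viewer there is one more tool, called after "Call:" by a JSON object that holds its "fn" and its "kwargs". carry_out: Moves the arm, as the interface text tells. Its arguments: {"type":"object","properties":{"jaw":{"type":"array"},"offset":{"type":"array"},"twist":{"type":"array"}},"required":["jaw","offset","twist"]}

```bash
mkdir -p pics; ls; cat > h.py <<'E'
import numpy as np, cv2, math
from bench import r
def cam(n):
    c=r.read_camera(n); return c
def K(c):
    f=200/math.tan(math.radians(c["vfov"]/2)); return f
def pts(c):
    """world point for every pixel via depth"""
    f=K(c); u,v=np.meshgrid(np.arange(640),np.arange(400))
    x,y=ray(c,u,v); z=c["z_map"]
    P=np.stack([x*z,y*z,z,np.ones_like(z)],-1)
    return (P@np.array(c["world_from_camera"]).T)[...,:3]
def ray(c,u,v):
    f=K(c); xd=(np.asarray(u,float)-c["cx"])/f; yd=(np.asarray(v,float)-c["cy"])/f
    x,y=xd.copy(),yd.copy()
    for _ in range(20):
        s=1+c["k1"]*(x*x+y*y); x,y=xd/s,yd/s
    return x,y
def onplane(c,u,v,h):
    x,y=ray(c,u,v); T=np.array(c["world_from_camera"])
    d=np.stack([x,y,np.ones_like(x)],-1)@T[:3,:3].T; o=T[:3,3]
    t=(h-o[2])/d[...,2]; return o+d*t[...,None]
def save(c,n): cv2.imwrite(n,c["frame"][...,::-1])
E
python3 - <<'E'
from h import *
for n in("scene","top"):
    c=cam(n); save(c,f"pics/{n}0.png"); print(n,c["vfov"],c["cx"],c["cy"],c["k1"],np.round(c["world_from_camera"],3).tolist())
s=r.get_state(); print(s)
E
```

```text
pics
scene 57.18538532411072 314.0295324818654 199.55554079547113 -0.036019335293937776 [[0.48, 0.65, -0.589, 1.131], [0.877, -0.341, 0.338, -0.311], [0.019, -0.679, -0.734, 0.732], [0.0, 0.0, 0.0, 1.0]]
top 54.12185153433552 315.53579287735386 196.0799180329196 0.03000010851591914 [[0.026, -0.985, 0.17, 0.436], [-1.0, -0.024, 0.014, 0.001], [-0.01, -0.17, -0.985, 0.985], [0.0, 0.0, 0.0, 1.0]]
{'t': 0.1, 'joint_pos': array([-7.48058615e+01,  2.81584662e+01,  8.93469205e+01, -3.99717352e-04,
        6.25498967e+01, -6.04868511e+00]), 'dq': array([ 0.08639981, -0.07463538, -0.03626323,  0.04778539,  0.05977213,
        0.030731  ]), 'joint_efforts': array([ 1.43677247e-03, -6.13623619e+01, -2.58607006e+01,  6.93703140e-02,
        4.70126700e-02, -5.35032882e-05]), 'tool_pos': array([ 0.22643   , -0.58230446,  0.21414262]), 'tcp_rot': array([[-9.32052104e-01, -2.58859839e-04,  3.62324176e-01],
       [-3.62324256e-01,  9.29526511e-04, -9.32051645e-01],
       [-9.55191885e-05, -9.99999534e-01, -9.60158338e-04]]), 'contact_force': array([-0.23832673, -0.73286852, -0.39344454]), 'torque': array([-0.03318469, -0.0352877 , -0.0454339 ]), 'gripper_width': 0.09492740850683935}
```

View pics/scene0.png

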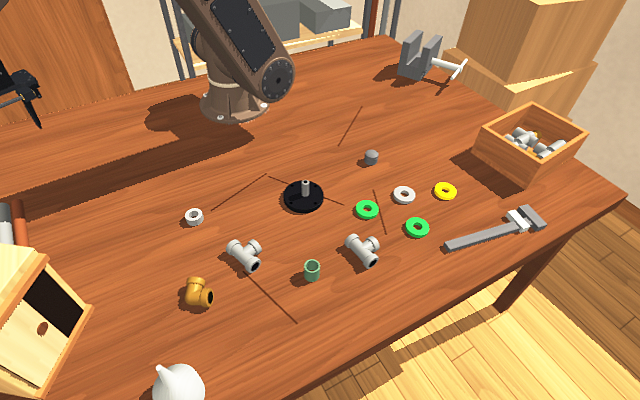

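View pics/top0.png

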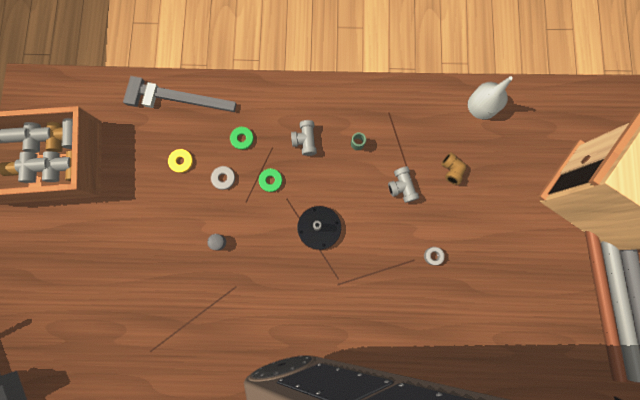

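The washer-like rings in the top view are at grey (222,178), green (241,138) and (270,180), and yellow (180,160). The grey one is the steel washer. The small grey ring at (435,256) is the collar, the dark cylinder at (216,242) is the cap, and the flange is at (319,228). I'll check these in an enlarged crop and measure them.

```bash
python3 - <<'E'
from h import *
c=cam("top"); im=c["frame"]; P=pts(c)
crop=im[110:290,160:460][...,::-1]; cv2.imwrite("pics/crop0.png",cv2.resize(crop,None,fx=2.6,fy=2.6,interpolation=cv2.INTER_CUBIC))
s=cam("scene"); Ps=pts(s)
from scipy import ndimage
# height-based segmentation on top cam
def seg(c,P,name):
    m=(P[...,2]>0.006)&(P[...,2]<0.08)&(c["z_map"]>0)&(P[...,0]>.35)&(P[...,0]<.95)&(abs(P[...,1])<.45)
    l,n=ndimage.label(m)
    for i in range(1,n+1):
        q=l==i
        if q.sum()<40: continue
        v,u=np.nonzero(q); p=P[q]; top=np.percentile(p[:,2],90)
        t=p[p[:,2]>top-.004]
        print(name,i,q.sum(),(u.mean().round(),v.mean().round()),"top",top.round(4),"ctr minmax",((t.min(0)+t.max(0))/2)[:2].round(4),"size",(t.max(0)-t.min(0))[:2].round(4),c["frame"][q].mean(0).round())
seg(c,P,"top"); seg(s,Ps,"scene")
E
```

```text
top 6 874 (np.float64(486.0), np.float64(102.0)) top 0.0735 ctr minmax [ 0.8577 -0.4152] size [0.0463 0.0508] [182. 179. 166.]
top 7 852 (np.float64(193.0), np.float64(98.0)) top 0.018 ctr minmax [0.8589 0.3407] size [0.0651 0.2181] [135. 131. 124.]
top 26 591 (np.float64(305.0), np.float64(138.0)) top 0.0376 ctr minmax [0.7535 0.0509] size [0.0862 0.0594] [154. 150. 139.]
top 29 368 (np.float64(241.0), np.float64(138.0)) top 0.0145 ctr minmax [0.7533 0.2116] size [0.0618 0.0579] [ 90. 203. 104.]
top 32 164 (np.float64(358.0), np.float64(141.0)) top 0.041 ctr minmax [ 0.7458 -0.0897] size [0.0345 0.0326] [ 92. 110.  87.]
top 36 381 (np.float64(180.0), np.float64(160.0)) top 0.0147 ctr minmax [0.6897 0.3645] size [0.0586 0.0605] [247. 241. 103.]
top 37 515 (np.float64(454.0), np.float64(169.0)) top 0.0394 ctr minmax [ 0.681  -0.3235] size [0.0666 0.0377] [143. 105.  59.]
top 40 370 (np.float64(223.0), np.float64(178.0)) top 0.0145 ctr minmax [0.6451 0.2525] size [0.0574 0.0585] [197. 188. 174.]
top 42 616 (np.float64(403.0), np.float64(185.0)) top 0.037 ctr minmax [ 0.6372 -0.2017] si
[... 1502 characters left out ...]
[0.7533 0.2083] size [0.0594 0.0597] [ 71. 234. 110.]
scene 9 690 (np.float64(363.0), np.float64(249.0)) top 0.0365 ctr minmax [0.7531 0.0476] size [0.0833 0.057 ] [171. 169. 161.]
scene 10 736 (np.float64(246.0), np.float64(253.0)) top 0.0367 ctr minmax [ 0.6373 -0.2042] size [0.087  0.0657] [179. 176. 167.]
scene 11 284 (np.float64(312.0), np.float64(269.0)) top 0.0403 ctr minmax [ 0.7469 -0.092 ] size [0.0356 0.035 ] [103. 136. 101.]
scene 12 664 (np.float64(198.0), np.float64(292.0)) top 0.0385 ctr minmax [ 0.6817 -0.3277] size [0.0683 0.0366] [186. 135.  56.]
scene 13 1115 (np.float64(182.0), np.float64(385.0)) top 0.076 ctr minmax [ 0.8607 -0.4198] size [0.0444 0.0455] [232. 232. 224.]
```

View pics/crop0.png

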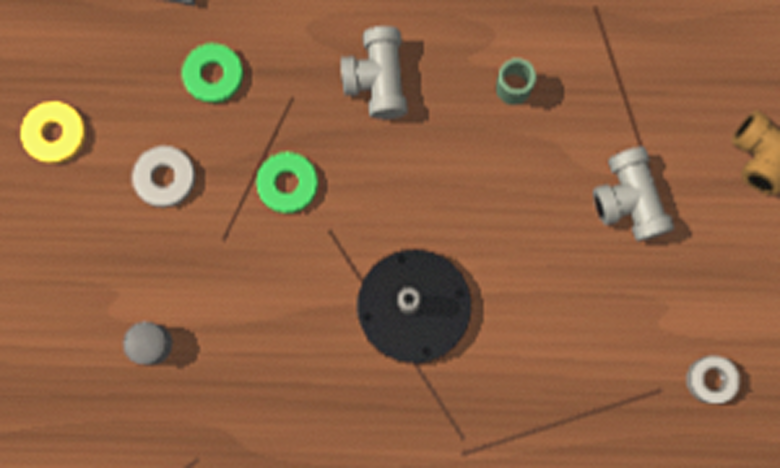

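The crop confirms the grey washer at crop (163,176), with the green and yellow look-alikes around it, the flange with its bright stub ring at crop (408,299), and the grey collar at crop (714,380). Next I'll measure the stub precisely in both views.

```bash
python3 - <<'E'
from h import *
for n,box in(("top",(205,250,295,345)),("scene",(165,220,275,335))):
    c=cam(n); P=pts(c); im=c["frame"]; a,b,d,e=box
    cv2.imwrite(f"pics/stub_{n}.png",cv2.resize(im[a:b,d:e][...,::-1],None,fx=10,fy=10,interpolation=cv2.INTER_NEAREST))
    z=P[a:b,d:e]; m=z[...,2]>0.055; q=z[m]
    vv,uu=np.nonzero(m); print(n,m.sum(),q.mean(0).round(4),((q.min(0)+q.max(0))/2).round(4),(q.max(0)-q.min(0)).round(4),uu.mean()+d,vv.mean()+a, "minmax",uu.min()+d,uu.max()+d,vv.min()+a,vv.max()+a)
    # flange outline by fit: dark pixels in flange top plane
    f=(abs(P[...,2]-.016)<.006)&(im.max(-1)<110); q=P[f]; q=q[(abs(q[:,0]-.525)<.07)&(abs(q[:,1])<.07)]
    pp=q[:,:2].astype(np.float32)*1000; h=cv2.convexHull(pp); print("flange enclosing",[np.round(x,1) for x in cv2.minEnclosingCircle(h)], "ell",cv2.fitEllipse(h),"z",np.median(q[:,2]))
E
```

```text
top 62 [0.5168 0.008  0.1533] [ 0.4859 -0.0076  0.5207] [0.0995 0.0518 0.9286] 317.16129032258067 224.6451612903226 minmax 309 337 206 240
flange enclosing [array([525.1,   4.4]), np.float64(54.8)] ell ((525.0867309570312, 4.618628025054932), (107.31061553955078, 108.7120590209961), 140.6875457763672) z 0.016164736324095874
scene 63 [ 0.7008 -0.084   0.2525] [ 0.8246 -0.1466  0.3937] [0.6123 0.329  0.6764] 304.58730158730157 185.22222222222223 minmax 276 331 166 217
flange enclosing [array([525.4,   2. ]), np.float64(56.0)] ell ((525.5658569335938, 2.639577865600586), (107.32431030273438, 110.06903076171875), 65.52545166015625) z 0.016295362930214385
```

View pics/stub_top.png

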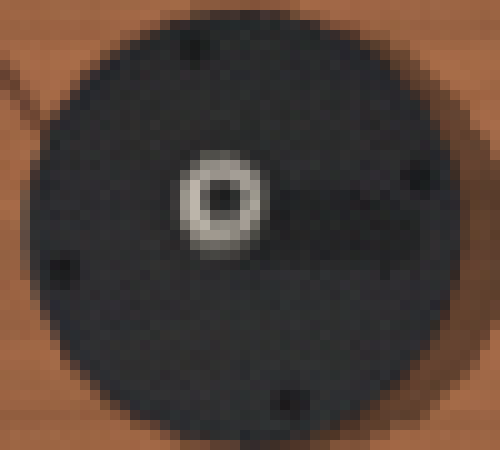

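View pics/stub_scene.png

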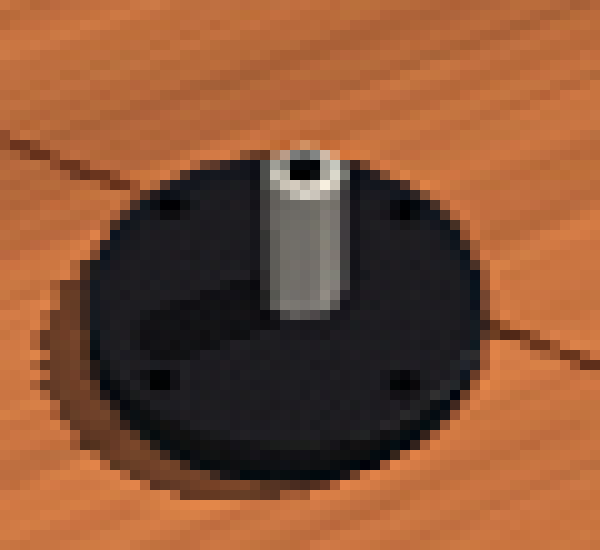

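Call:
{"fn": "carry_out", "kwargs": {"jaw": [0,0,0,0,0], "offset": [[0,0,-1],[0,0,-2],[0,0,-3],[0,0,-3],[0,0,-3]], "twist": [[0,-7,0],[0,-7,0],[0,-7,0],[0,-7,0],[0,-7,0]]}}

```text
t: 0.72
tool_pos: [0.1529, -0.4877, 0.2145]
tcp_rot: [[-0.55, 0.0, 0.835], [-0.835, 0.0, -0.55], [-0.0, -1.0, -0.0]]
contact_force: [-0.2, -1.4, 0.6]
gripper_width: 0.0949
```

```bash
python3 - <<'E'
from h import *
c=cam("top"); im=c["frame"]
g=cv2.cvtColor(im,cv2.COLOR_RGB2GRAY).astype(float)[205:250,295:345]
w=g-50; w[w<40]=0; vv,uu=np.mgrid[205:250,295:345]
yy,xx=np.mgrid[0:45,0:50]; k=(abs(xx-22)<8)&(abs(yy-20)<8); w=w*k
print("bright", (w*uu).sum()/w.sum(),(w*vv).sum()/w.sum())
d=(110-g).clip(0)*((xx-21.7)**2+(yy-19.3)**2<6); print("hole",(d*uu).sum()/d.sum(),(d*vv).sum()/d.sum())
for u,v in((316.7,224.3),((d*uu).sum()/d.sum(),(d*vv).sum()/d.sum())): print(onplane(c,np.array(u),np.array(v),.062))
s=cam("scene"); print("scene",onplane(s,np.array(305.),np.array(181.7),.062))
# tri
T1,T2=[np.array(q["world_from_camera"]) for q in(c,s)]
def R(c,u,v):
    x,y=ray(c,u,v); T=np.array(c["world_from_camera"]); d=T[:3,:3]@[float(x),float(y),1]; return T[:3,3],d/np.linalg.norm(d)
o1,d1=R(c,316.6,224.3);o2,d2=R(s,305,181.7)
A=np.stack([d1,-d2],1); t=np.linalg.lstsq(A,o2-o1,rcond=None)[0]; print(o1+d1*t[0],o2+d2*t[1])
E
```

```text
bright 316.42594642461813 224.8215629842816
hole 316.78320610687024 224.4320610687023
[0.52771533 0.0095006  0.062     ]
[0.52740766 0.00929621 0.062     ]
scene [0.52611761 0.00717588 0.062     ]
[0.52766296 0.00973234 0.06246874] [0.52640471 0.00702476 0.06231807]
```

Call:
{"fn": "carry_out", "kwargs": {"jaw": [0,0,0,0,0], "offset": [[-2.5,0,2.5],[-2.5,0,2.5],[-2.5,0,2.5],[-2.5,0,2.5],[-2.5,0,2.5]], "twist": [[0,-6.7,0],[0,-6.7,0],[0,-6.7,0],[0,-6.7,0],[0,-6.7,0]]}}

```text
t: 1.23
tool_pos: [0.3137, -0.4164, 0.2146]
tcp_rot: [[-0.001, 0.0, 1.0], [-1.0, -0.001, -0.001], [0.001, -1.0, 0.0]]
contact_force: [0.9, -0.6, 0.4]
gripper_width: 0.0953
```

Call:
{"fn": "carry_out", "kwargs": {"jaw": [0,0,0,0,0], "offset": [[-3.5,0,2],[-3.5,0,2],[-3.5,0,2],[-3.5,0,2],[-3.5,0,2]], "twist": [[0,0,0],[0,0,0],[0,0,0],[0,0,0],[0,0,0]]}}

```text
t: 1.65
tool_pos: [0.4136, -0.2404, 0.2148]
tcp_rot: [[-0.006, 0.001, 1.0], [-1.0, -0.0, -0.006], [0.0, -1.0, 0.001]]
contact_force: [0.9, -0.3, -0.4]
gripper_width: 0.0954
```

Call:
{"fn": "carry_out", "kwargs": {"jaw": [0,0,0,0,0], "offset": [[-3.7,0,1.5],[-3.7,0,1.5],[-3.7,0,1.5],[-3.7,0,1.5],[-3.7,0,1.5]], "twist": [[0,0,0],[0,0,0],[0,0,0],[0,0,0],[0,0,0]]}}

```text
t: 2.07
tool_pos: [0.4893, -0.0553, 0.2148]
tcp_rot: [[-0.006, 0.001, 1.0], [-1.0, -0.0, -0.006], [0.0, -1.0, 0.001]]
contact_force: [1.1, -0.7, -0.8]
gripper_width: 0.0953
```

Call:
{"fn": "carry_out", "kwargs": {"jaw": [0,0,0,0,0], "offset": [[-3.4,0,1.7],[-3.4,0,1.7],[-3.4,0,1.7],[-3.4,1,1.7],[-3.4,1,1.7]], "twist": [[0,0,0],[0,0,0],[0,0,0],[0,0,0],[0,0,0]]}}

```text
t: 2.48
tool_pos: [0.5753, 0.1146, 0.1948]
tcp_rot: [[-0.006, 0.002, 1.0], [-1.0, 0.0, -0.006], [-0.0, -1.0, 0.002]]
contact_force: [0.5, -0.3, 0.3]
gripper_width: 0.095
```

Call:
{"fn": "carry_out", "kwargs": {"jaw": [0,0,0,0,0], "offset": [[-3.4,1.5,1.7],[-3.4,2,1.7],[-3.4,2,1.7],[-3.4,2,1.7],[0,3,0]], "twist": [[0,0,0],[0,0,0],[0,0,0],[0,0,0],[0,0,0]]}}

```text
t: 2.9
tool_pos: [0.6441, 0.2509, 0.0915]
tcp_rot: [[-0.003, 0.005, 1.0], [-1.0, 0.002, -0.003], [-0.002, -1.0, 0.005]]
contact_force: [1.1, -1.0, 0.5]
gripper_width: 0.0953
```

```bash
python3 - <<'E'
from h import *
s=r.get_state(); print(s["tool_pos"].round(4),s["tcp_rot"].round(4).tolist())
c=cam("scene"); cv2.imwrite("pics/g1.png",cv2.resize(c["frame"][120:280,310:530][...,::-1],None,fx=3,fy=3))
E
```

```text
[0.6441 0.2509 0.0915] [[-0.0028, 0.0053, 1.0], [-1.0, 0.0023, -0.0028], [-0.0023, -1.0, 0.0052]]
```

View pics/g1.png

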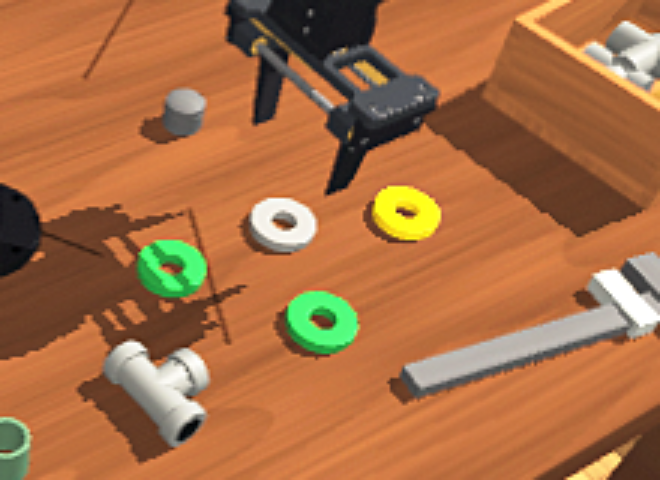

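Call:
{"fn": "carry_out", "kwargs": {"jaw": [0,0,0,0,0], "offset": [[0,3,0],[0,2.5,0],[0,1.7,0],[0,1,0],[0,0.4,0]], "twist": [[0,0,0],[0,0,0],[0,0,0],[0,0,0],[0,0,0]]}}

```text
t: 3.37
tool_pos: [0.6407, 0.2444, 0.0043]
tcp_rot: [[-0.006, -0.002, 1.0], [-1.0, -0.001, -0.006], [0.001, -1.0, -0.002]]
contact_force: [-0.4, 0.3, 0.4]
gripper_width: 0.0947
```

Call:
{"fn": "carry_out", "kwargs": {"jaw": [0.2,0.25,0.3,0.35,0.4], "offset": [[0,0,0],[0,0,0],[0,0,0],[0,0,0],[0,0,0]], "twist": [[0,0,0],[0,0,0],[0,0,0],[0,0,0],[0,0,0]]}}

```text
t: 3.78
tool_pos: [0.6418, 0.245, 0.0065]
tcp_rot: [[-0.005, 0.002, 1.0], [-1.0, 0.0, -0.005], [-0.0, -1.0, 0.002]]
contact_force: [1.3, -0.0, 1.4]
gripper_width: 0.0669
```

Call:
{"fn": "carry_out", "kwargs": {"jaw": [0.4,0.5,0.5,0.5,0.5], "offset": [[-0.6,0.2,0.3],[0,0,0],[0,0,0],[0,0,0],[0,0,0]], "twist": [[0,0,0],[0,0,0],[0,0,0],[0,0,0],[0,0,0]]}}

```text
t: 4.2
tool_pos: [0.6446, 0.2513, 0.0039]
tcp_rot: [[-0.004, 0.001, 1.0], [-1.0, 0.001, -0.004], [-0.001, -1.0, 0.001]]
contact_force: [1.6, 3.7, 4.9]
gripper_width: 0.0581
```

Call:
{"fn": "carry_out", "kwargs": {"jaw": [0.25,0.25,0.25,0.25,0.25], "offset": [[0,0,0],[0,0,0],[0,0,0],[0,0,0],[0,0,0]], "twist": [[0,0,0],[0,0,0],[0,0,0],[0,7,0],[0,7,0]]}}

```text
t: 4.62
tool_pos: [0.6436, 0.2505, 0.0028]
tcp_rot: [[-0.251, -0.002, 0.968], [-0.968, -0.001, -0.251], [0.001, -1.0, -0.001]]
contact_force: [0.5, 0.5, 0.1]
gripper_width: 0.0711
```

Call:
{"fn": "carry_out", "kwargs": {"jaw": [0.25,0.25,0.25,0.25,0.25], "offset": [[0,0,0],[0,0,0],[0,0,0],[0,0,0],[0,0,0]], "twist": [[0,7,0],[0,7,0],[0,7,0],[0,7,0],[0,7,0]]}}

```text
t: 5.03
tool_pos: [0.6436, 0.2505, 0.0029]
tcp_rot: [[-0.762, -0.001, 0.648], [-0.648, -0.001, -0.762], [0.002, -1.0, -0.0]]
contact_force: [-0.2, -0.4, 0.2]
gripper_width: 0.0713
```

Call:
{"fn": "carry_out", "kwargs": {"jaw": [0.25,0.25,0.25,0.25,0.25], "offset": [[0,0,0],[0,0,0],[0,0,0],[0,0,0],[0,0,0]], "twist": [[0,7,0],[0,7,0],[0,7,0],[0,7,0],[0,7,0]]}}

```text
t: 5.45
tool_pos: [0.6436, 0.2505, 0.0029]
tcp_rot: [[-0.996, -0.001, 0.094], [-0.094, -0.001, -0.996], [0.002, -1.0, 0.0]]
contact_force: [0.8, -0.2, 0.3]
gripper_width: 0.0711
```

Call:
{"fn": "carry_out", "kwargs": {"jaw": [0.25,0.25,0.5,0.5,0.5], "offset": [[-0.1,0,0],[0,0,0],[0,0,0],[0,0,0],[0,0,0]], "twist": [[0,5.4,0],[0,0,0],[0,0,0],[0,0,0],[0,0,0]]}}

```text
t: 5.87
tool_pos: [0.6449, 0.2509, 0.0032]
tcp_rot: [[-1.0, -0.001, 0.008], [-0.008, -0.0, -1.0], [0.001, -1.0, 0.0]]
contact_force: [-0.5, -0.2, -2.4]
gripper_width: 0.06
```

Call:
{"fn": "carry_out", "kwargs": {"jaw": [0.6,0.7,0.7,0.7,0.7], "offset": [[0,0,0],[0,0,0],[0,0,0],[0,-0.3,0],[0,-0.5,0]], "twist": [[0,0,0],[0,0,0],[0,0,0],[0,0,0],[0,0,0]]}}

```text
t: 6.28
tool_pos: [0.6448, 0.2509, 0.0111]
tcp_rot: [[-1.0, -0.001, 0.006], [-0.006, -0.0, -1.0], [0.001, -1.0, 0.0]]
contact_force: [0.7, 0.2, -2.4]
gripper_width: 0.0596
```

Call:
{"fn": "carry_out", "kwargs": {"jaw": [0.7,0.7,0.7,0.7,0.7], "offset": [[0,-1.5,0],[0,-2,0.5],[0.8,-2,1.5],[1.5,-1.9,2.5],[1.5,0,2.8]], "twist": [[0,0,0],[0,0,0],[0,0,0],[0,0,0],[0,0,0]]}}

```text
t: 6.7
tool_pos: [0.6086, 0.1781, 0.0893]
tcp_rot: [[-1.0, 0.006, 0.008], [-0.008, 0.001, -1.0], [-0.006, -1.0, -0.001]]
contact_force: [1.1, 0.4, -3.1]
gripper_width: 0.0597
```

Call:
{"fn": "carry_out", "kwargs": {"jaw": [0.7,0.7,0.7,0.7,0.7], "offset": [[1.5,0,3],[1.5,0,3],[1.5,0,3],[1.5,0,3],[1.0,0,2.5]], "twist": [[0,0,0],[0,0,0],[0,0,0],[0,0,0],[0,0,0]]}}

```text
t: 7.12
tool_pos: [0.5371, 0.0308, 0.0861]
tcp_rot: [[-1.0, 0.0, 0.006], [-0.006, -0.0, -1.0], [-0.0, -1.0, 0.0]]
contact_force: [1.0, -0.3, -2.0]
gripper_width: 0.0598
```

Call:
{"fn": "carry_out", "kwargs": {"jaw": [0.7,0.7,0.7,0.7,0.7], "offset": [[0.7,0,1.5],[0.3,0,1],[0,0,0],[0,0,0],[0,0,0]], "twist": [[0,0,0],[0,0,0],[0,0,0],[0,0,0],[0,0,0]]}}

```text
t: 7.53
tool_pos: [0.5291, 0.0079, 0.0856]
tcp_rot: [[-1.0, 0.001, 0.007], [-0.007, -0.0, -1.0], [-0.001, -1.0, 0.0]]
contact_force: [0.2, -0.2, -2.0]
gripper_width: 0.0596
```

```bash
python3 - <<'E'
from h import *
s=r.get_state(); print(s["tool_pos"].round(4),s["tcp_rot"].round(4).tolist(),s["contact_force"])
for n,b in (("scene",(130,250,240,380)),("top",(170,290,250,390))):
    c=cam(n); cv2.imwrite(f"pics/w1{n}.png",cv2.resize(c["frame"][b[0]:b[1],b[2]:b[3]][...,::-1],None,fx=5,fy=5,interpolation=cv2.INTER_CUBIC))
E
```

```text
[0.5291 0.0079 0.0856] [[-1.0, 0.0006, 0.0066], [-0.0066, -0.0, -1.0], [-0.0006, -1.0, 0.0]] [ 0.15524322 -0.16643217 -2.00489069]
```

View pics/w1scene.png

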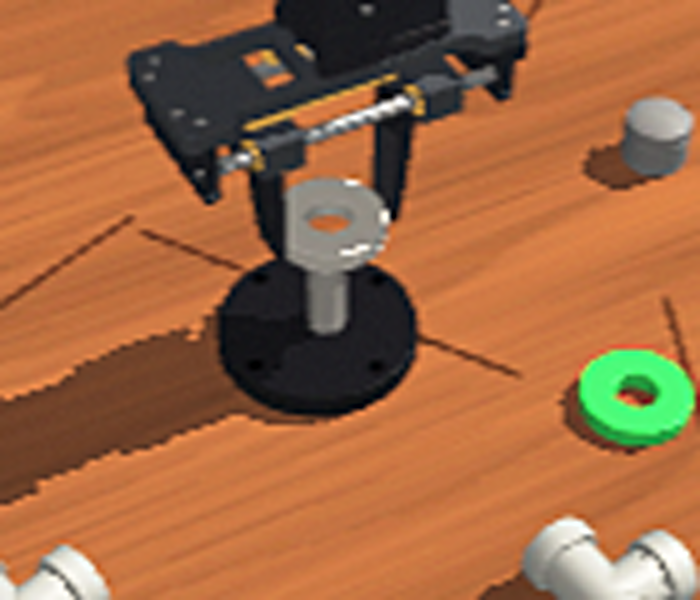

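View pics/w1top.png

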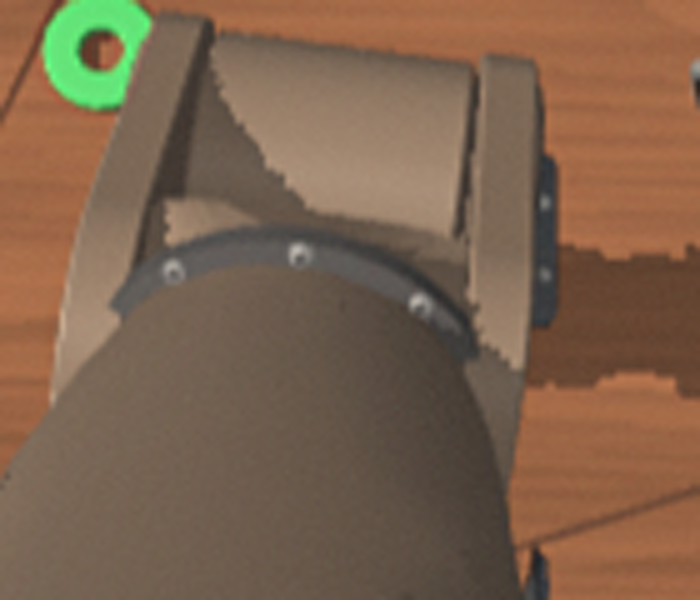

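Call:
{"fn": "carry_out", "kwargs": {"jaw": [0.7,0.7,0.7,0.7,0.7], "offset": [[0.24,0.5,0],[0,0.5,0],[0,0.5,0],[0,0.3,0],[0,0,0]], "twist": [[0,0,0],[0,0,0],[0,0,0],[0,0,0],[0,0,0]]}}

```text
t: 8.05
tool_pos: [0.5258, 0.0074, 0.0665]
tcp_rot: [[-1.0, -0.001, 0.006], [-0.006, 0.0, -1.0], [0.001, -1.0, -0.0]]
contact_force: [0.2, -0.5, -2.1]
gripper_width: 0.0596
```

Call:
{"fn": "carry_out", "kwargs": {"jaw": [0.7,0.7,0.7,0.7,0.7], "offset": [[0,0.1,0],[0,0.1,0],[0,0.1,0],[0,0.1,0],[0,0,0]], "twist": [[0,0,0],[0,0,0],[0,0,0],[0,0,0],[0,0,0]]}}

```text
t: 8.47
tool_pos: [0.5262, 0.0072, 0.0634]
tcp_rot: [[-1.0, 0.0, 0.006], [-0.006, -0.0, -1.0], [-0.0, -1.0, 0.0]]
contact_force: [0.7, 0.8, -1.8]
gripper_width: 0.0597
```

Call:
{"fn": "carry_out", "kwargs": {"jaw": [0.7,0.7,0.7,0.7,0.7], "offset": [[-0.04,0.1,-0.07],[0,0.1,0],[0,0.1,0],[0,0.1,0],[0,0,0]], "twist": [[0,0,0],[0,0,0],[0,0,0],[0,0,0],[0,0,0]]}}

```text
t: 8.88
tool_pos: [0.5265, 0.008, 0.0592]
tcp_rot: [[-1.0, -0.0, 0.006], [-0.006, -0.0, -1.0], [0.0, -1.0, 0.0]]
contact_force: [0.1, -0.2, -2.0]
gripper_width: 0.0595
```

Call:
{"fn": "carry_out", "kwargs": {"jaw": [0.7,0.7,0.7,0.7,0.7], "offset": [[0,0.3,0],[0,0.4,0],[0,0.4,0],[0,0.4,0],[0,0.2,0]], "twist": [[0,0,0],[0,0,0],[0,0,0],[0,0,0],[0,0,0]]}}

```text
t: 9.3
tool_pos: [0.5263, 0.008, 0.0417]
tcp_rot: [[-1.0, -0.001, 0.006], [-0.006, 0.0, -1.0], [0.001, -1.0, -0.0]]
contact_force: [-0.6, 1.3, -2.7]
gripper_width: 0.0597
```

Call:
{"fn": "carry_out", "kwargs": {"jaw": [0.7,0.7,0.7,0.7,0.7], "offset": [[0,0.4,0],[0,0.4,0],[0,0.4,0],[0,0.4,0],[0,0.2,0]], "twist": [[0,0,0],[0,0,0],[0,0,0],[0,0,0],[0,0,0]]}}

```text
t: 9.72
tool_pos: [0.5264, 0.008, 0.0238]
tcp_rot: [[-1.0, -0.001, 0.006], [-0.006, -0.0, -1.0], [0.001, -1.0, 0.0]]
contact_force: [0.3, 0.1, -2.3]
gripper_width: 0.0598
```

Call:
{"fn": "carry_out", "kwargs": {"jaw": [0.7,0.7,0.7,0.7,0.7], "offset": [[0,0.1,0],[0,0.1,0],[0,0.05,0],[0,0,0],[0,0,0]], "twist": [[0,0,0],[0,0,0],[0,0,0],[0,0,0],[0,0,0]]}}

```text
t: 10.13
tool_pos: [0.5267, 0.0079, 0.022]
tcp_rot: [[-1.0, 0.0, 0.006], [-0.006, -0.0, -1.0], [-0.0, -1.0, 0.0]]
contact_force: [1.0, 0.1, -1.8]
gripper_width: 0.0594
```

Call:
{"fn": "carry_out", "kwargs": {"jaw": [0.7,0.7,0.7,0.7,0.7], "offset": [[0,0.1,0],[0,0.1,0],[0,0.05,0],[0,0.05,0],[0,0,0]], "twist": [[0,0,0],[0,0,0],[0,0,0],[0,0,0],[0,0,0]]}}

```text
t: 10.55
tool_pos: [0.5266, 0.008, 0.0191]
tcp_rot: [[-1.0, 0.0, 0.006], [-0.006, -0.0, -1.0], [-0.0, -1.0, 0.0]]
contact_force: [-0.4, 0.8, 2.2]
gripper_width: 0.0595
```

Call:
{"fn": "carry_out", "kwargs": {"jaw": [0.36,0.33,0.28,0.2,0.2], "offset": [[0,0,0],[0,0,0],[0,0,0],[0,0,0],[0,-1,0]], "twist": [[0,0,0],[0,0,0],[0,0,0],[0,0,0],[0,0,0]]}}

```text
t: 10.97
tool_pos: [0.5259, 0.008, 0.028]
tcp_rot: [[-1.0, -0.002, 0.006], [-0.006, 0.0, -1.0], [0.002, -1.0, -0.0]]
contact_force: [-0.0, -0.5, -0.4]
gripper_width: 0.0743
```

Call:
{"fn": "carry_out", "kwargs": {"jaw": [0.1,0,0,0,0], "offset": [[0,-2.5,0],[0,-3,0],[0,-3,0],[0,-2,2],[1,0,3.5]], "twist": [[0,0,0],[0,0,0],[0,0,0],[0,0,0],[0,0,0]]}}

```text
t: 11.38
tool_pos: [0.5195, -0.0462, 0.1386]
tcp_rot: [[-1.0, 0.008, 0.009], [-0.009, -0.001, -1.0], [-0.008, -1.0, 0.002]]
contact_force: [0.6, 0.2, 0.2]
gripper_width: 0.0948
```

Call:
{"fn": "carry_out", "kwargs": {"jaw": [0,0,0,0,0], "offset": [[1.2,0,4],[1.2,0,4],[1.2,0,4],[1.2,1.5,4],[0.6,2,4]], "twist": [[0,0,0],[0,0,0],[0,0,0],[0,0,0],[0,0,0]]}}

```text
t: 11.8
tool_pos: [0.4646, -0.2438, 0.103]
tcp_rot: [[-1.0, 0.003, 0.006], [-0.006, -0.002, -1.0], [-0.003, -1.0, 0.002]]
contact_force: [1.5, 0.5, -0.4]
gripper_width: 0.0951
```

```bash
python3 - <<'E'
from h import *
s=r.get_state(); print(s["tool_pos"].round(4),s["tcp_rot"].round(4).tolist(),s["contact_force"],s["t"])
for n,b in (("scene",(130,250,150,380)),("top",(170,290,250,470))):
    c=cam(n); cv2.imwrite(f"pics/w2{n}.png",cv2.resize(c["frame"][b[0]:b[1],b[2]:b[3]][...,::-1],None,fx=3,fy=3,interpolation=cv2.INTER_CUBIC))
    P=pts(c); m=(abs(P[...,0]-.526)<.04)&(abs(P[...,1]-.008)<.04)&(P[...,2]>.022)&(P[...,2]<.034)&(c["frame"].min(-1)>110)
    q=P[m]; print(n,m.sum(),np.median(q[:,2]).round(4),((q.min(0)+q.max(0))/2).round(4),(q.max(0)-q.min(0)).round(4), np.percentile(q[:,2],[5,95]).round(4))
E
```

```text
[ 0.4646 -0.2438  0.103 ] [[-1.0, 0.0026, 0.0058], [-0.0058, -0.0019, -1.0], [-0.0026, -1.0, 0.0019]] [ 1.49026914  0.46060991 -0.41844758] 11.8
scene 224 0.0281 [0.5264 0.0074 0.0279] [0.0579 0.0573 0.0107] [0.0242 0.0301]
top 374 0.0279 [0.5259 0.0104 0.0283] [0.0569 0.0568 0.0098] [0.0252 0.0306]
```

View pics/w2scene.png

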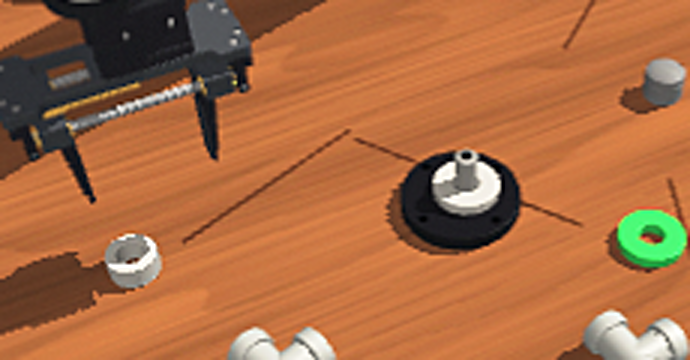

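View pics/w2top.png

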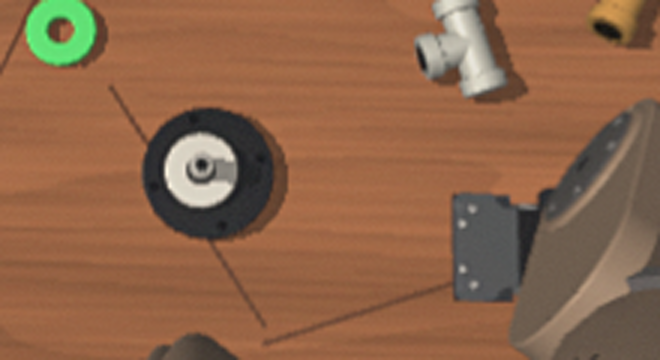

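The washer is on the stub with its top at z = 28 mm, so it sits flat on the flange. Next is the collar.

Call:
{"fn": "carry_out", "kwargs": {"jaw": [0,0,0,0,0], "offset": [[0.2,0,2],[0,0,1.4],[0,2,0],[0,2,0],[0,2,0]], "twist": [[0,0,0],[0,0,0],[0,0,0],[0,0,0],[0,0,0]]}}

```text
t: 12.32
tool_pos: [0.4641, -0.2759, 0.0416]
tcp_rot: [[-1.0, 0.001, 0.006], [-0.006, -0.001, -1.0], [-0.001, -1.0, 0.001]]
contact_force: [0.3, -0.9, 0.2]
gripper_width: 0.0949
```

Call:
{"fn": "carry_out", "kwargs": {"jaw": [0.1,0.2,0.3,0.35,0.4], "offset": [[0,2,0],[0,1,0],[0,0.3,0],[0,0,0],[0,0,0]], "twist": [[0,0,0],[0,0,0],[0,0,0],[0,0,0],[0,0,0]]}}

```text
t: 12.73
tool_pos: [0.464, -0.2758, 0.0092]
tcp_rot: [[-1.0, 0.001, 0.006], [-0.006, -0.001, -1.0], [-0.001, -1.0, 0.001]]
contact_force: [0.2, -0.1, 0.5]
gripper_width: 0.0671
```

Call:
{"fn": "carry_out", "kwargs": {"jaw": [0.4,0.4,0.5,0.6,0.7], "offset": [[0.15,0.15,0.24],[0,0.15,0],[0,0,0],[0,0,0],[0,0,0]], "twist": [[0,0,0],[0,0,0],[0,0,0],[0,0,0],[0,0,0]]}}

```text
t: 13.15
tool_pos: [0.4622, -0.2782, 0.0056]
tcp_rot: [[-1.0, 0.0, 0.006], [-0.006, -0.0, -1.0], [-0.0, -1.0, 0.0]]
contact_force: [-0.2, 0.4, 2.7]
gripper_width: 0.0427
```

Call:
{"fn": "carry_out", "kwargs": {"jaw": [0.7,0.7,0.7,0.35,0.35], "offset": [[0,0,0],[0,0,0],[0,0,0],[0,0,0],[0,0,0]], "twist": [[0,0,0],[0,0,0],[0,0,0],[0,0,0],[0,0,0]]}}

```text
t: 13.57
tool_pos: [0.462, -0.278, 0.0053]
tcp_rot: [[-1.0, -0.0, 0.006], [-0.006, 0.0, -1.0], [0.0, -1.0, -0.0]]
contact_force: [-0.6, -0.4, -0.2]
gripper_width: 0.0515
```

Call:
{"fn": "carry_out", "kwargs": {"jaw": [0.35,0.35,0.35,0.35,0.35], "offset": [[0,0,0],[0,0,0],[0,0,0],[0,0,0],[0,0,0]], "twist": [[0,0,0],[0,-7,0],[0,-7,0],[0,-7,0],[0,-7,0]]}}

```text
t: 13.98
tool_pos: [0.462, -0.2779, 0.0052]
tcp_rot: [[-0.877, -0.0, 0.48], [-0.48, 0.0, -0.877], [0.0, -1.0, -0.0]]
contact_force: [0.2, -0.5, -1.4]
gripper_width: 0.0619
```

Call:
{"fn": "carry_out", "kwargs": {"jaw": [0.35,0.35,0.35,0.35,0.35], "offset": [[0,0,0],[0,0,0],[0,0,0],[0,0,0],[0,0,0]], "twist": [[0,-7,0],[0,-7,0],[0,-7,0],[0,-7,0],[0,-7,0]]}}

```text
t: 14.4
tool_pos: [0.462, -0.2779, 0.0052]
tcp_rot: [[-0.443, -0.0, 0.896], [-0.896, 0.0, -0.443], [-0.0, -1.0, -0.0]]
contact_force: [0.0, -0.0, 0.1]
gripper_width: 0.062
```

Call:
{"fn": "carry_out", "kwargs": {"jaw": [0.35,0.35,0.35,0.35,0.45], "offset": [[0,0,0],[0,0,0],[0,0,0],[0,0,0],[0,0,0]], "twist": [[0,-7,0],[0,-7,0],[0,-7,0],[0,-6,0],[0,0,0]]}}

```text
t: 14.82
tool_pos: [0.462, -0.2779, 0.0052]
tcp_rot: [[0.011, -0.0, 1.0], [-1.0, 0.0, 0.011], [-0.0, -1.0, -0.0]]
contact_force: [0.3, -0.8, -0.3]
gripper_width: 0.059
```

Call:
{"fn": "carry_out", "kwargs": {"jaw": [0.5,0.6,0.7,0.7,0.7], "offset": [[0,0,0],[0,0,0],[0,0,0],[0,0,0],[0,0,0]], "twist": [[0,0,0],[0,0,0],[0,0,0],[0,0,0],[0,0,0]]}}

```text
t: 15.23
tool_pos: [0.4621, -0.278, 0.0053]
tcp_rot: [[0.005, -0.0, 1.0], [-1.0, -0.0, 0.005], [0.0, -1.0, -0.0]]
contact_force: [0.3, -0.6, -0.3]
gripper_width: 0.0438
```

Call:
{"fn": "carry_out", "kwargs": {"jaw": [0.7,0.7,0.7,0.7,0.7], "offset": [[0,-0.7,0],[0,-1.5,0],[-1,-2,0.2],[-2,-2,0.5],[-3,-1.8,0.8]], "twist": [[0,0,0],[0,0,0],[0,0,0],[0,0,0],[0,0,0]]}}

```text
t: 15.65
tool_pos: [0.4765, -0.2187, 0.0867]
tcp_rot: [[0.003, 0.0, 1.0], [-1.0, -0.001, 0.003], [0.001, -1.0, 0.0]]
contact_force: [0.1, 0.4, -2.4]
gripper_width: 0.044
```

Call:
{"fn": "carry_out", "kwargs": {"jaw": [0.7,0.7,0.7,0.7,0.7], "offset": [[-3.5,0,0.8],[-3.5,0,0.8],[-3.5,0,0.8],[-3.5,0,0.8],[-3.5,0,0.8]], "twist": [[0,0,0],[0,0,0],[0,0,0],[0,0,0],[0,0,0]]}}

```text
t: 16.07
tool_pos: [0.5157, -0.041, 0.0859]
tcp_rot: [[0.005, 0.0, 1.0], [-1.0, -0.0, 0.005], [0.0, -1.0, 0.0]]
contact_force: [0.6, 0.1, -2.1]
gripper_width: 0.0437
```

Call:
{"fn": "carry_out", "kwargs": {"jaw": [0.7,0.7,0.7,0.7,0.7], "offset": [[-3,0,0.6],[-1.5,0,0.3],[-0.5,0,0],[0,0,0],[0,0,0]], "twist": [[0,0,0],[0,0,0],[0,0,0],[0,0,0],[0,0,0]]}}

```text
t: 16.48
tool_pos: [0.5241, 0.0069, 0.0855]
tcp_rot: [[0.006, -0.0, 1.0], [-1.0, -0.0, 0.006], [0.0, -1.0, -0.0]]
contact_force: [0.0, -0.4, -2.2]
gripper_width: 0.0432
```

Call:
{"fn": "carry_out", "kwargs": {"jaw": [0.7,0.7,0.7,0.7,0.7], "offset": [[-0.1,0.5,0.25],[0,0.5,0],[0,0.4,0],[0,0.2,0],[0,0,0]], "twist": [[0,0,0],[0,0,0],[0,0,0],[0,0,0],[0,0,0]]}}

```text
t: 16.9
tool_pos: [0.5265, 0.0079, 0.0686]
tcp_rot: [[0.005, -0.001, 1.0], [-1.0, 0.0, 0.005], [-0.0, -1.0, -0.001]]
contact_force: [-0.1, 0.6, -1.7]
gripper_width: 0.0437
```

Call:
{"fn": "carry_out", "kwargs": {"jaw": [0.7,0.7,0.7,0.7,0.7], "offset": [[0,0.1,0],[0,0.1,0],[0,0.1,0],[0,0.1,0],[0,0,0]], "twist": [[0,0,0],[0,0,0],[0,0,0],[0,0,0],[0,0,0]]}}

```text
t: 17.32
tool_pos: [0.5268, 0.0084, 0.0653]
tcp_rot: [[0.006, -0.0, 1.0], [-1.0, -0.0, 0.006], [0.0, -1.0, -0.0]]
contact_force: [0.4, 1.0, -1.3]
gripper_width: 0.0436
```

Call:
{"fn": "carry_out", "kwargs": {"jaw": [0.7,0.7,0.7,0.7,0.7], "offset": [[0,0.1,0],[0,0.1,0],[0,0.1,0],[0,0.1,0],[0,0,0]], "twist": [[0,0,0],[0,0,0],[0,0,0],[0,0,0],[0,0,0]]}}

```text
t: 17.73
tool_pos: [0.5268, 0.0083, 0.0611]
tcp_rot: [[0.006, -0.0, 1.0], [-1.0, -0.0, 0.006], [0.0, -1.0, -0.0]]
contact_force: [0.3, -0.8, -1.1]
gripper_width: 0.0433
```

Call:
{"fn": "carry_out", "kwargs": {"jaw": [0.7,0.7,0.7,0.7,0.7], "offset": [[0,0.3,0],[0,0.3,0],[0,0.3,0],[0,0.3,0],[0,0.1,0]], "twist": [[0,0,0],[0,0,0],[0,0,0],[0,0,0],[0,0,0]]}}

```text
t: 18.15
tool_pos: [0.5266, 0.0084, 0.0478]
tcp_rot: [[0.006, -0.001, 1.0], [-1.0, -0.0, 0.006], [0.0, -1.0, -0.001]]
contact_force: [-0.3, -0.0, -1.9]
gripper_width: 0.0435
```

Call:
{"fn": "carry_out", "kwargs": {"jaw": [0.7,0.7,0.7,0.7,0.7], "offset": [[0,0.3,0],[0,0.3,0],[0,0.2,0],[0,0.2,0],[0,0,0]], "twist": [[0,0,0],[0,0,0],[0,0,0],[0,0,0],[0,0,0]]}}

```text
t: 18.57
tool_pos: [0.5267, 0.0083, 0.038]
tcp_rot: [[0.006, -0.001, 1.0], [-1.0, -0.0, 0.006], [0.0, -1.0, -0.001]]
contact_force: [0.1, -0.4, -1.5]
gripper_width: 0.0436
```

Call:
{"fn": "carry_out", "kwargs": {"jaw": [0.7,0.7,0.7,0.7,0.7], "offset": [[0,0.1,0],[0,0.1,0],[0,0.1,0],[0,0,0],[0,0,0]], "twist": [[0,0,0],[0,0,0],[0,0,0],[0,0,0],[0,0,0]]}}

```text
t: 18.98
tool_pos: [0.5269, 0.0083, 0.0354]
tcp_rot: [[0.006, 0.0, 1.0], [-1.0, -0.0, 0.006], [0.0, -1.0, 0.0]]
contact_force: [0.5, -0.3, -2.1]
gripper_width: 0.0436
```

Call:
{"fn": "carry_out", "kwargs": {"jaw": [0.7,0.7,0.7,0.7,0.7], "offset": [[0,0.1,0],[0,0.05,0],[0,0.05,0],[0,0.05,0],[0,0,0]], "twist": [[0,0,0],[0,0,0],[0,0,0],[0,0,0],[0,0,0]]}}

```text
t: 19.4
tool_pos: [0.5269, 0.0083, 0.0333]
tcp_rot: [[0.006, 0.0, 1.0], [-1.0, -0.0, 0.006], [0.0, -1.0, 0.0]]
contact_force: [-1.4, -0.2, 5.0]
gripper_width: 0.0437
```

Call:
{"fn": "carry_out", "kwargs": {"jaw": [0.5,0.45,0.4,0.3,0.2], "offset": [[0,0,0],[0,0,0],[0,0,0],[0,0,0],[0,-0.5,0]], "twist": [[0,0,0],[0,0,0],[0,0,0],[0,0,0],[0,0,0]]}}

```text
t: 19.82
tool_pos: [0.5265, 0.0084, 0.0373]
tcp_rot: [[0.006, -0.001, 1.0], [-1.0, 0.0, 0.006], [-0.0, -1.0, -0.001]]
contact_force: [0.4, 0.2, 0.3]
gripper_width: 0.0652
```

Call:
{"fn": "carry_out", "kwargs": {"jaw": [0.1,0,0,0,0], "offset": [[0,-2,0],[0,-3,0],[0,-2,0],[-2.3,-1,-0.6],[-3.5,0,-0.7]], "twist": [[0,0,0],[0,0,0],[0,0,0],[0,0,0],[0,0,0]]}}

```text
t: 20.23
tool_pos: [0.5149, 0.0652, 0.1205]
tcp_rot: [[0.003, 0.005, 1.0], [-1.0, -0.0, 0.003], [0.0, -1.0, 0.005]]
contact_force: [0.8, -0.7, -0.9]
gripper_width: 0.0936
```

Call:
{"fn": "carry_out", "kwargs": {"jaw": [0,0,0,0,0], "offset": [[-4,0,-0.7],[-4,0,-0.7],[-4,0,-0.7],[-4,1,-0.7],[-2.5,2,-0.5]], "twist": [[0,0,0],[0,0,0],[0,0,0],[0,0,0],[0,0,0]]}}

```text
t: 20.65
tool_pos: [0.4796, 0.2544, 0.0897]
tcp_rot: [[0.007, 0.004, 1.0], [-1.0, 0.002, 0.007], [-0.002, -1.0, 0.004]]
contact_force: [0.7, -0.2, -0.7]
gripper_width: 0.095
```

```bash
python3 - <<'E'
from h import *
s=r.get_state(); print(s["tool_pos"].round(4),s["tcp_rot"].round(4).tolist(),s["contact_force"],s["t"])
for n,b in (("scene",(100,250,240,450)),("top",(170,290,180,390))):
    c=cam(n); cv2.imwrite(f"pics/w3{n}.png",cv2.resize(c["frame"][b[0]:b[1],b[2]:b[3]][...,::-1],None,fx=3.5,fy=3.5,interpolation=cv2.INTER_CUBIC))
    P=pts(c); m=(abs(P[...,0]-.526)<.03)&(abs(P[...,1]-.008)<.03)&(P[...,2]>.044)&(P[...,2]<.056)&(c["frame"].min(-1)>110)
    q=P[m]; print(n,m.sum(),np.median(q[:,2]).round(4),((q.min(0)+q.max(0))/2).round(4),(q.max(0)-q.min(0)).round(4))
    m=(abs(P[...,0]-.481)<.03)&(abs(P[...,1]-.2515)<.03)&(P[...,2]>.028)&(P[...,2]<.045)
    q=P[m]; print(n,m.sum(),((q.min(0)+q.max(0))/2).round(4))
E
```

```text
[0.4796 0.2544 0.0897] [[0.0074, 0.0043, 1.0], [-1.0, 0.0018, 0.0074], [-0.0018, -1.0, 0.0043]] [ 0.67698611 -0.16246651 -0.68336133] 20.65
scene 111 0.0498 [0.5251 0.0084 0.05  ] [0.0439 0.0427 0.0102]
scene 98 [0.4824 0.2519 0.0329]
top 181 0.0499 [0.5261 0.0101 0.0491] [0.0413 0.041  0.0099]
top 185 [0.4832 0.252  0.034 ]
```

View pics/w3scene.png

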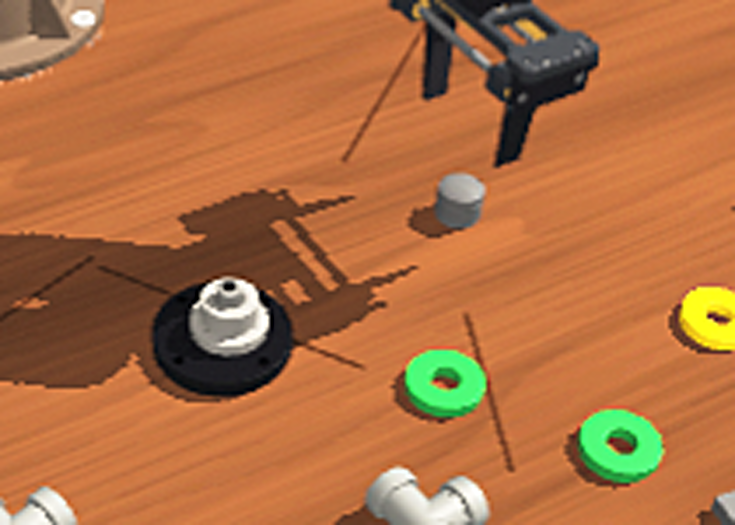

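The collar top is at z = 50 mm, so it is flat on the washer. Next is the cap.

Call:
{"fn": "carry_out", "kwargs": {"jaw": [0,0,0,0,0], "offset": [[0.2,0,0.2],[0,1.5,0],[0,2,0],[0,2,0],[0,1.5,0]], "twist": [[0,0,0],[0,0,0],[0,0,0],[0,0,0],[0,0,0]]}}

```text
t: 21.17
tool_pos: [0.4822, 0.2474, 0.0176]
tcp_rot: [[0.004, 0.001, 1.0], [-1.0, -0.0, 0.004], [0.0, -1.0, 0.001]]
contact_force: [0.1, -0.5, -0.8]
gripper_width: 0.0951
```

Call:
{"fn": "carry_out", "kwargs": {"jaw": [0.2,0.3,0.35,0.4,0.4], "offset": [[0,1,0],[0,0,0],[0,0,0],[0,0,0],[0,0,0]], "twist": [[0,0,0],[0,0,0],[0,0,0],[0,0,0],[0,0,0]]}}

```text
t: 21.58
tool_pos: [0.482, 0.2489, 0.0089]
tcp_rot: [[0.006, 0.002, 1.0], [-1.0, 0.0, 0.006], [-0.0, -1.0, 0.002]]
contact_force: [0.1, -0.4, 0.0]
gripper_width: 0.0675
```

Call:
{"fn": "carry_out", "kwargs": {"jaw": [0.4,0.5,0.6,0.7,0.7], "offset": [[-0.28,0.1,0],[0,0,0],[0,0,0],[0,0,0],[0,0,0]], "twist": [[0,0,0],[0,0,0],[0,0,0],[0,0,0],[0,0,0]]}}

```text
t: 22.0
tool_pos: [0.4817, 0.2519, 0.0071]
tcp_rot: [[0.006, 0.001, 1.0], [-1.0, 0.0, 0.006], [-0.0, -1.0, 0.001]]
contact_force: [0.4, 0.7, 1.7]
gripper_width: 0.0394
```

Call:
{"fn": "carry_out", "kwargs": {"jaw": [0.7,0.7,0.7,0.7,0.38], "offset": [[0,0,0],[0,0,0],[0,0,0],[0,0,0],[0,0,0]], "twist": [[0,0,0],[0,0,0],[0,0,0],[0,0,0],[0,0,0]]}}

```text
t: 22.42
tool_pos: [0.4814, 0.2517, 0.0069]
tcp_rot: [[0.006, -0.0, 1.0], [-1.0, -0.0, 0.006], [0.0, -1.0, -0.0]]
contact_force: [0.7, 0.1, -0.3]
gripper_width: 0.0423
```

Call:
{"fn": "carry_out", "kwargs": {"jaw": [0.38,0.38,0.38,0.38,0.38], "offset": [[0,0,0],[0,0,0],[0,0,0],[0,0,0],[0,0,0]], "twist": [[0,0,0],[0,0,0],[0,7,0],[0,7,0],[0,7,0]]}}

```text
t: 22.83
tool_pos: [0.4812, 0.2515, 0.0067]
tcp_rot: [[-0.358, -0.001, 0.934], [-0.934, -0.0, -0.358], [0.001, -1.0, -0.0]]
contact_force: [0.4, -0.1, -0.9]
gripper_width: 0.0587
```

Call:
{"fn": "carry_out", "kwargs": {"jaw": [0.38,0.38,0.38,0.38,0.38], "offset": [[0,0,0],[0,0,0],[0,0,0],[0,0,0],[0,0,0]], "twist": [[0,7,0],[0,7,0],[0,7,0],[0,7,0],[0,7,0]]}}

```text
t: 23.25
tool_pos: [0.4812, 0.2516, 0.0067]
tcp_rot: [[-0.829, -0.001, 0.559], [-0.559, -0.0, -0.829], [0.001, -1.0, -0.0]]
contact_force: [-0.3, 0.0, 0.2]
gripper_width: 0.0591
```

Call:
{"fn": "carry_out", "kwargs": {"jaw": [0.38,0.38,0.38,0.38,0.38], "offset": [[0,0,0],[0,0,0],[0,0,0],[0,0,0],[0,0,0]], "twist": [[0,7,0],[0,7,0],[0,7,0],[0,7,0],[0,6,0]]}}

```text
t: 23.67
tool_pos: [0.4812, 0.2515, 0.0067]
tcp_rot: [[-1.0, -0.001, -0.0], [0.0, -0.0, -1.0], [0.001, -1.0, 0.0]]
contact_force: [-0.2, 0.3, -0.1]
gripper_width: 0.0591
```

Call:
{"fn": "carry_out", "kwargs": {"jaw": [0.5,0.6,0.7,0.7,0.7], "offset": [[0,0,0],[0,0,0],[0,0,0],[0,0,0],[0,0,0]], "twist": [[0,0,0],[0,0,0],[0,0,0],[0,0,0],[0,0,0]]}}

```text
t: 24.08
tool_pos: [0.4814, 0.2517, 0.0068]
tcp_rot: [[-1.0, -0.0, 0.008], [-0.008, -0.0, -1.0], [0.0, -1.0, 0.0]]
contact_force: [0.2, 0.6, -0.1]
gripper_width: 0.0393
```

Call:
{"fn": "carry_out", "kwargs": {"jaw": [0.7,0.7,0.7,0.7,0.7], "offset": [[0,-0.7,0],[0,-2,0],[0,-2,1],[-0.4,-2,2],[-0.6,-1.5,3]], "twist": [[0,0,0],[0,0,0],[0,0,0],[0,0,0],[0,0,0]]}}

```text
t: 24.5
tool_pos: [0.4916, 0.1924, 0.0906]
tcp_rot: [[-1.0, 0.001, 0.009], [-0.009, 0.0, -1.0], [-0.001, -1.0, -0.0]]
contact_force: [0.1, -0.4, -2.6]
gripper_width: 0.0396
```

Call:
{"fn": "carry_out", "kwargs": {"jaw": [0.7,0.7,0.7,0.7,0.7], "offset": [[-0.7,0,3.5],[-0.7,0,3.5],[-0.7,0,3.5],[-0.7,0,3],[-0.7,0,2.5]], "twist": [[0,0,0],[0,0,0],[0,0,0],[0,0,0],[0,0,0]]}}

```text
t: 24.92
tool_pos: [0.5277, 0.0298, 0.0893]
tcp_rot: [[-1.0, -0.0, 0.006], [-0.006, -0.0, -1.0], [0.0, -1.0, 0.0]]
contact_force: [0.1, 0.1, -3.3]
gripper_width: 0.0393
```

Call:
{"fn": "carry_out", "kwargs": {"jaw": [0.7,0.7,0.7,0.7,0.7], "offset": [[0,0,1.5],[0,0,0.7],[0,0,0],[0,0,0],[0,0,0]], "twist": [[0,0,0],[0,0,0],[0,0,0],[0,0,0],[0,0,0]]}}

```text
t: 25.33
tool_pos: [0.5276, 0.011, 0.089]
tcp_rot: [[-1.0, -0.0, 0.007], [-0.007, 0.0, -1.0], [0.0, -1.0, -0.0]]
contact_force: [-0.2, 0.6, -3.4]
gripper_width: 0.0395
```

Call:
{"fn": "carry_out", "kwargs": {"jaw": [0.7,0.7,0.7,0.7,0.7], "offset": [[0.09,0.5,0.28],[0,0.5,0],[0,0.5,0],[0,0.2,0],[0,0,0]], "twist": [[0,0,0],[0,0,0],[0,0,0],[0,0,0],[0,0,0]]}}

```text
t: 25.75
tool_pos: [0.5267, 0.0074, 0.0711]
tcp_rot: [[-1.0, -0.001, 0.006], [-0.006, 0.0, -1.0], [0.001, -1.0, -0.0]]
contact_force: [-0.7, -0.4, -2.1]
gripper_width: 0.0394
```

Call:
{"fn": "carry_out", "kwargs": {"jaw": [0.7,0.7,0.7,0.7,0.7], "offset": [[0,0.1,0],[0,0.1,0],[0,0.1,0],[0,0.1,0],[0,0,0]], "twist": [[0,0,0],[0,0,0],[0,0,0],[0,0,0],[0,0,0]]}}

```text
t: 26.17
tool_pos: [0.5269, 0.0072, 0.0678]
tcp_rot: [[-1.0, -0.0, 0.006], [-0.006, -0.0, -1.0], [0.0, -1.0, 0.0]]
contact_force: [-0.7, -0.5, -2.7]
gripper_width: 0.0392
```

Call:
{"fn": "carry_out", "kwargs": {"jaw": [0.7,0.7,0.7,0.7,0.7], "offset": [[0,0.1,0],[0,0.1,0],[0,0.1,0],[0,0.1,0],[0,0,0]], "twist": [[0,0,0],[0,0,0],[0,0,0],[0,0,0],[0,0,0]]}}

```text
t: 26.58
tool_pos: [0.5269, 0.0072, 0.0637]
tcp_rot: [[-1.0, -0.0, 0.006], [-0.006, -0.0, -1.0], [0.0, -1.0, 0.0]]
contact_force: [0.1, -0.1, -3.1]
gripper_width: 0.039
```

Call:
{"fn": "carry_out", "kwargs": {"jaw": [0.7,0.7,0.7,0.7,0.7], "offset": [[0.02,0.15,-0.09],[0,0.15,0],[0,0.1,0],[0,0.1,0],[0,0,0]], "twist": [[0,0,0],[0,0,0],[0,0,0],[0,0,0],[0,0,0]]}}

```text
t: 27.0
tool_pos: [0.5267, 0.0081, 0.0587]
tcp_rot: [[-1.0, -0.0, 0.006], [-0.006, -0.0, -1.0], [0.0, -1.0, 0.0]]
contact_force: [-0.1, -0.0, -3.1]
gripper_width: 0.0394
```

Call:
{"fn": "carry_out", "kwargs": {"jaw": [0.7,0.7,0.7,0.7,0.7], "offset": [[0,0.05,0],[0,0.05,0],[0,0.05,0],[0,0.05,0],[0,0,0]], "twist": [[0,0,0],[0,0,0],[0,0,0],[0,0,0],[0,0,0]]}}

```text
t: 27.42
tool_pos: [0.5268, 0.0081, 0.0568]
tcp_rot: [[-1.0, -0.0, 0.006], [-0.006, -0.0, -1.0], [0.0, -1.0, 0.0]]
contact_force: [0.2, -0.5, -3.4]
gripper_width: 0.0393
```

Call:
{"fn": "carry_out", "kwargs": {"jaw": [0.7,0.7,0.7,0.7,0.7], "offset": [[0,0.02,0],[0,0.02,0],[0,0.02,0],[0,0,0],[0,0,0]], "twist": [[0,0,0],[0,0,0],[0,0,0],[0,0,0],[0,0,0]]}}

```text
t: 27.83
tool_pos: [0.5269, 0.0081, 0.0567]
tcp_rot: [[-1.0, 0.0, 0.006], [-0.006, -0.0, -1.0], [-0.0, -1.0, 0.0]]
contact_force: [-2.3, 1.0, 6.3]
gripper_width: 0.0397
```

Call:
{"fn": "carry_out", "kwargs": {"jaw": [0.7,0.7,0.7,0.7,0.7], "offset": [[0,0.02,0],[0,0.01,0],[0,0,0],[0,0,0],[0,0,0]], "twist": [[0,0,0],[0,0,0],[0,0,0],[0,0,0],[0,0,0]]}}

```text
t: 28.25
tool_pos: [0.5269, 0.0081, 0.0567]
tcp_rot: [[-1.0, 0.001, 0.006], [-0.006, -0.0, -1.0], [-0.001, -1.0, 0.0]]
contact_force: [-2.9, 0.7, 9.5]
gripper_width: 0.0393
```

Call:
{"fn": "carry_out", "kwargs": {"jaw": [0.7,0.7,0.7,0.7,0.7], "offset": [[0,0.02,0],[0,0.01,0],[0,0,0],[0,0,0],[0,0,0]], "twist": [[0,0,0],[0,0,0],[0,0,0],[0,0,0],[0,0,0]]}}

```text
t: 28.67
tool_pos: [0.5269, 0.0081, 0.0567]
tcp_rot: [[-1.0, 0.001, 0.006], [-0.006, -0.0, -1.0], [-0.001, -1.0, 0.0]]
contact_force: [-3.8, 0.0, 13.2]
gripper_width: 0.0396
```

Call:
{"fn": "carry_out", "kwargs": {"jaw": [0.7,0.7,0.7,0.7,0.7], "offset": [[0,0,0],[0,0,0],[0,0,0],[0,0,0],[0,0,0]], "twist": [[0,0,0],[0,0,0],[0,0,0],[0,0,0],[0,0,0]]}}

```text
t: 29.08
tool_pos: [0.5269, 0.0081, 0.0567]
tcp_rot: [[-1.0, 0.001, 0.006], [-0.006, -0.0, -1.0], [-0.001, -1.0, 0.0]]
contact_force: [-4.4, 0.5, 12.8]
gripper_width: 0.0392
```

Call:
{"fn": "carry_out", "kwargs": {"jaw": [0.7,0.7,0.7,0.7,0.7], "offset": [[0,0,0],[0,0,0],[0,0,0],[0,0,0],[0,0,0]], "twist": [[0,0,0],[0,0,0],[0,0,0],[0,0,0],[0,0,0]]}}

```text
t: 29.5
tool_pos: [0.5269, 0.0081, 0.0567]
tcp_rot: [[-1.0, 0.001, 0.006], [-0.006, -0.0, -1.0], [-0.001, -1.0, 0.0]]
contact_force: [-4.7, -0.0, 12.7]
gripper_width: 0.0394
```

Call:
{"fn": "carry_out", "kwargs": {"jaw": [0.7,0.7,0.7,0.7,0.7], "offset": [[0,0,0],[0,0,0],[0,0,0],[0,0,0],[0,0,0]], "twist": [[0,0,0],[0,0,0],[0,0,0],[0,0,0],[0,0,0]]}}

```text
t: 29.92
tool_pos: [0.5269, 0.0081, 0.0567]
tcp_rot: [[-1.0, 0.001, 0.006], [-0.006, -0.0, -1.0], [-0.001, -1.0, 0.0]]
contact_force: [-4.1, -0.1, 13.9]
gripper_width: 0.0394
```

Call:
{"fn": "carry_out", "kwargs": {"jaw": [0.7,0.7,0.7,0.7,0.7], "offset": [[0,-0.03,0],[0,-0.03,0],[0,-0.02,0],[0,0,0],[0,0,0]], "twist": [[0,0,0],[0,0,0],[0,0,0],[0,0,0],[0,0,0]]}}

```text
t: 30.33
tool_pos: [0.5269, 0.0081, 0.0567]
tcp_rot: [[-1.0, 0.0, 0.006], [-0.006, -0.0, -1.0], [-0.0, -1.0, 0.0]]
contact_force: [-2.4, -0.2, 6.5]
gripper_width: 0.0394
```

Call:
{"fn": "carry_out", "kwargs": {"jaw": [0.5,0.45,0.4,0.35,0.3], "offset": [[0,0,0],[0,0,0],[0,0,0],[0,0,0],[0,0,0]], "twist": [[0,0,0],[0,0,0],[0,0,0],[0,0,0],[0,0,0]]}}

```text
t: 30.75
tool_pos: [0.5268, 0.0081, 0.0564]
tcp_rot: [[-1.0, 0.0, 0.006], [-0.006, -0.0, -1.0], [-0.0, -1.0, 0.0]]
contact_force: [0.2, 0.8, -0.8]
gripper_width: 0.0631
```

Call:
{"fn": "carry_out", "kwargs": {"jaw": [0.2,0.1,0,0,0], "offset": [[0,-0.5,0],[0,-2,0],[0,-3,0],[0,-3,0],[0,-1,3]], "twist": [[0,0,0],[0,0,0],[0,0,0],[0,0,0],[0,0,0]]}}

```text
t: 31.17
tool_pos: [0.528, -0.0196, 0.1555]
tcp_rot: [[-1.0, 0.005, 0.009], [-0.009, -0.0, -1.0], [-0.005, -1.0, 0.0]]
contact_force: [0.4, -0.7, 0.9]
gripper_width: 0.0928
```

Call:
{"fn": "carry_out", "kwargs": {"jaw": [0,0,0,0,0], "offset": [[0,0,4],[0,0,4],[0,0,4],[0,0,4],[0,0,2]], "twist": [[0,0,0],[0,0,0],[0,0,0],[0,0,0],[0,0,0]]}}

```text
t: 31.58
tool_pos: [0.5279, -0.2058, 0.152]
tcp_rot: [[-1.0, 0.001, 0.004], [-0.004, -0.001, -1.0], [-0.001, -1.0, 0.001]]
contact_force: [-0.8, 0.0, 0.9]
gripper_width: 0.0946
```

```bash
python3 - <<'E'
from h import *
s=r.get_state(); print(s["tool_pos"].round(4),s["contact_force"],s["t"],s["gripper_width"])
for n,b in (("scene",(130,250,230,380)),("top",(150,290,220,420))):
    c=cam(n); cv2.imwrite(f"pics/f{n}.png",cv2.resize(c["frame"][b[0]:b[1],b[2]:b[3]][...,::-1],None,fx=4,fy=4,interpolation=cv2.INTER_CUBIC))
    P=pts(c); m=(abs(P[...,0]-.526)<.025)&(abs(P[...,1]-.008)<.025)&(P[...,2]>.074)&(P[...,2]<.1)
    q=P[m]; print(n,m.sum(),np.percentile(q[:,2],[5,50,95]).round(4),((q.min(0)+q.max(0))/2).round(4),(q.max(0)-q.min(0)).round(4))
    a=np.polyfit(np.arange(2),[0,0],1)
E
```

```text
[ 0.5279 -0.2058  0.152 ] [-0.79682502  0.04948824  0.89814051] 31.5833 0.09461800918592618
scene 152 [0.0762 0.0829 0.0861] [0.5275 0.0081 0.0816] [0.0403 0.0396 0.014 ]
top 226 [0.0791 0.0829 0.0862] [0.5265 0.0108 0.0823] [0.0374 0.0373 0.0115]
```

View pics/fscene.png

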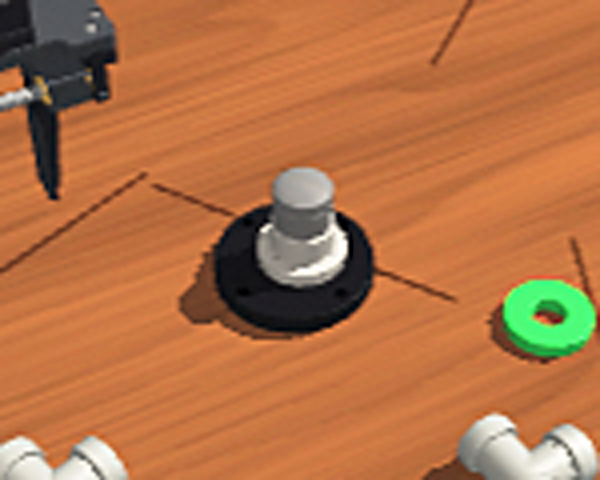

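View pics/ftop.png

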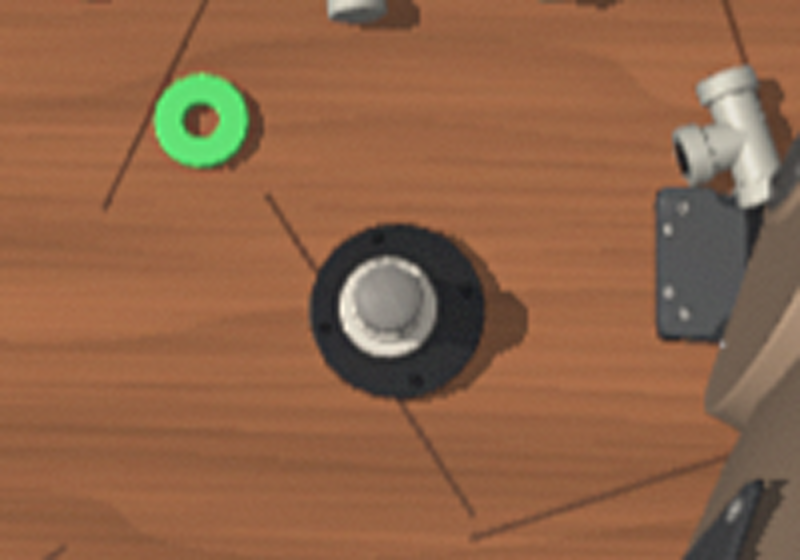

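The stack looks right in both views: the cap sits upright on the collar at scene crop (303,190), on the washer and flange, and nothing else has moved. I'm handing it in.

```bash
python3 -c "
from bench import r
print(r.close_job())"
```

```text
the job is handed in; nothing more can be done
None
```

The pipe stub is closed off and the job is handed in: washer first, then collar, then cap. I gripped each part in two directions at right angles to centre it, then lowered it by hand.

- **Washer:** it threaded with no contact on the stub. Its top measured about 28 mm above the bench in both cameras, so it is fully down on the flange.
- **Collar:** it landed gently at about 7 N on the washer. Its top measured about 50 mm, so it sits flat.
- **Cap:** it went home with its rim at about 50 mm and its domed top at about 85–86 mm. I pressed it at 12.7–13.9 N for about 1.25 s, eased off and let go. There was a small sideways force of about 4 N while pressing.
- **Cameras:** the two views disagreed by about 2–3 mm in y throughout, which is roughly the calibration error. I averaged them and corrected with the TCP position at each grip.
- **Limits:** the last pictures show the cap upright and the nearby fittings apparently undisturbed, checked by eye only. The arm finished clear of everything at about 32 s of the 72 s allowed, with no force reading near the limits.

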